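# Take the finished bracket out of the forming die

### The arm

A 6-joint arm with a two-finger parallel gripper is mounted at the origin on the work surface. World frame = base frame: x ahead of the robot, y to its left, z up, the work surface at z = 0. Lengths are in mm, angles in rad, forces in N, time in s.
With the tool pointing down it reaches from about 400 to 925 mm from the base axis. Payload 12.5 kg.
Tool frame: the origin (TCP) lies midway between the tips of the shut fingers; the grasp point (between the pads) lies 19 mm behind it; z points along the fingers, y is the line along which they close (so a half turn about z gives the same grasp; the last joint's range is limited). The gripper opens to 95 mm and grips with 3 to 60 N. Pads are 20 mm wide; open, the fingers measure 119 mm over their backs; the gripper's body (75 mm by 180 mm) begins 59 mm behind the grasp point.
Start: joints at [1.158, 0.491, 1.559, -0, 1.092, -0.106], TCP at [188.739, 595.839, 214.661] pointing down, gripper open.
Joint ranges: [-3.1, 3.1], [-0.84, 2.19], [0.05, 2.79], [-1.13, 4.28], [0.06, 2.93], [-2.69, 2.69]. Speed limits (rad/s): [2.22, 2.22, 2.79, 3.14, 3.14, 3.14].

### API

Orientations are given as [roll, pitch, yaw] about the fixed x, y, z axes, in that order (R = Rz(yaw) Ry(pitch) Rx(roll)).
In Python, from cell import env gives the robot as it stands.
- The arm moves only by the tool carry_out, never from a script. Its argument "series" is a list of rows, each a list of 4 numbers: the shift along the world's x, y, z normalised to -1 to 1, where 1 is 5 cm, then the turn about the world's z normalised to -1 to 1, where 1 is 6 degrees. In form: [[x, y, z, turn], ...]. A call has exactly 5 rows; each row shifts and turns the commanded pose from where the row before left it; what a row does not reach is not made up. A row lasts 1/10 s, in which the tool goes at most 50 mm and 8.59 degrees, less where a joint would pass 70% of its speed; a pose out of reach is approached as far as the arm can. A call with a number of a shift or a turn outside -1 to 1 is refused whole. A call with a gripper value outside its range is refused whole. "fingers" is the closure, from -1 (fully open) to 1 (shut), set as the call begins (left out, the last holds). The fingers move at their own pace and stop on an object; the grip force is fixed at half the most. Time passes only in rows, so rows that do not move let the fingers close, or fill a call up. It gives the time, the measured TCP pose, the force, the opening and the grip force at its end, in the units of the state.
- env.state(): the state, without advancing time (a new reading comes with each control period).
- env.read_camera(name): name is "scene" or "top"; returns the picture (400x640x3 uint8, red, green, blue); there is no depth.
- env.calibration(name): a dict with "K" (3x3 intrinsics, pixels), "pose" (4x4, takes a point from camera to world coordinates). Camera axes: x right, y down, z forward; pixel columns grow to the right and rows downward; lengths in mm; the calibration is good to about 2 mm. A picture is of the moment at which its call begins. calibration takes no time and is no camera call.
- env.job_done(): hands the job in; it is judged then, once.
Trained networks look in the newest picture that a camera, given by its name, has taken for a name from the list of things; names that differ only in an ending like _2 or _b are one class to them, and where a whole thing is asked for, a point or a joint stands for the part that bears it (a point fixed in the world has none). Each returns a list of dicts, best first, with "conf" (0 to 1); they miss things now and then, are a little off and sometimes report something else, mostly with a low value. They report only what shows in the picture. A call takes as long as a camera call. They do not tell look-alikes from the thing itself.
- env.look_for(camera, label): "position" ([row, column] as shares, 0 to 1, of the picture: columns of its width, rows of its height, amid what is visible of it).
The state is a dict: "t": time; "joints": joint angles; "qvel": joint speeds; "tau": joint torques, N m; "eef_pos": TCP position; "tcp_rot": TCP orientation; "ft_force": force on the tool from outside, world axes, zero at the start; "moment": the same for the moment, N m; "opening": opening from 0.0 (shut) to 1.0 (fully open); "grip_force": force on a finger pad.
Only numpy, scipy, OpenCV 4.12 (cv2) and the standard library are available. Lean on these libraries where they do the work, as an engineer would, in place of code of your own. Each camera call takes 0.05 s, during which the arm holds its last target. There are 200 camera calls.

### The job

Turn the die's hold-down bar a quarter turn, either way, so that it lies lengthwise between the two cavities. Then lift the fully formed bracket (sides straight up, not the half-bent one with splayed sides) out of its cavity and set it down, not dropping it, flat on its base inside the tray that already holds a fully formed bracket. Leave the half-bent piece in its cavity and the bracket in the tray where they are.

Things in the scene. Friction and masses are not known exactly. Their poses are not given: they have to be found in the camera images.
- die: Dark steel forming die, fixed block 150 (x) by 220 (y) by 45 mm high. Origin: centre of its underside, z up. Two equal open cavities 74 (x) by 38 (y) mm, 14 mm deep (floor 31 mm above the origin), centred at x = 0, y = +60 mm and y = -60 mm. A post of 28 mm diameter between them carries the hold-down bar.
- holdbar (a joint): Angle of the steel hold-down bar (156 by 18 mm, from 71 to 79 mm above the die's underside) about the die's vertical centre axis. 0: along the die's y, over both cavities, blocking both pieces; +1.57 (anticlockwise from above) or -1.57, both end stops: along the die's x, clear of both. It stays where left (friction 0.12 N m).
- holdbar_grip (a point): Centre of the bar's grip, on the pivot axis, 92 mm above the die's underside. The grip is an upright dark fin along the bar: 50 mm long, 14 mm thick, from 79 to 105 mm above the die's underside. The point's y axis runs along the bar (and fin), its x axis across it; it turns with the bar.
- bracket: The fully formed steel bracket, in one of the two cavities: a U channel open at the top, 70 mm long (x), 34 mm wide outside (y), 36 mm high, 3 mm thick, 130 g. Origin: centre of the underside of its base, z up. In the cavity its upper 22 mm stand above the die's top.
- half_bent: The half-bent steel piece in the other cavity: same base 70 (x) by 34 (y) mm, but above 15 mm its two long sides splay outward to 64 mm wide, 31 mm high. Origin: centre of the underside.
- tray_good: Red open tray that holds the finished bracket, fixed, 190 (x) by 130 (y) by 25 mm high, walls and floor 4 mm. Origin: centre of its underside. Its finished bracket lies in the -x half, the +x half is free.
- good_sample: Finished bracket already in tray_good, same shape and frame as bracket, centred about 48 mm to the -x side of the tray's centre and roughly parallel to its x.
- tray_scrap: Second red tray of the same shape; it holds a half-bent piece with splayed sides in its -x half. Not the place for the bracket. Origin: centre of its underside.
Things that resemble listed ones, but are neither listed nor needed, are in the scene too. What is shaped like the bracket but blue is not meant.

How it is judged:
By the outcome, as a careful person would: the job done as asked, in the order asked, and still so for the second after the job is handed in, with the robot touching nothing.
It also fails if it takes over 54 s, if anything falls off the work surface, if the arm or the gripper's body presses on something with over 40 N, if the wrist force passes 120 N, or if a joint passes its speed limit or range.

## Working session

There is one attempt and no reset: what is moved stays moved. The work goes in short steps, Python scripts to look and compute and a tool call to move; the robot and the scene stay as the last step left them, time stands still between calls to the robot, and variables do not carry over. Pictures are saved under pics/ and viewed, at most 10 in all, crops included, and the job is handed in when it is done.

Besides the shell and the picture viewer there is one more tool, called after ">>>" as a command line: name --pt "numbers of a row" for each row, then --argument value for the rest. carry_out: Moves the arm, as the interface text tells. Its arguments: {"type":"object","properties":{"series":{"type":"array","items":{"type":"array","items":{"type":"number","minimum":-1,"maximum":1}}},"fingers":{"type":"number"}},"required":["series"]}

```bash
mkdir -p pics; python3 - <<'E'
from cell import env
import cv2,numpy as np
for c in("scene","top"):
    im=env.read_camera(c); cv2.imwrite(f"pics/{c}0.png",im[:,:,::-1])
    k=env.calibration(c); print(c,k["K"].tolist(),np.round(k["pose"],3).tolist())
    for l in("die","holdbar_grip","bracket","half_bent","tray_good","tray_scrap"):
        print(l,[(round(d["conf"],2),[round(d["position"][1]*640),round(d["position"][0]*400)]) for d in env.look_for(c,l)])
s=env.state();print(s["t"],s["eef_pos"],s["tcp_rot"])
E
```

```text
scene [[415.4104583655784, 0.0, 321.15720040026434], [0.0, 415.4104583655784, 191.64024257753027], [0.0, 0.0, 1.0]] [[-0.706, 0.565, -0.427, 819.579], [0.708, 0.576, -0.408, 320.58], [0.015, -0.59, -0.807, 768.321], [0.0, 0.0, 0.0, 1.0]]
die []
holdbar_grip [(0.77, [399, 276])]
bracket [(0.72, [369, 260]), (0.71, [421, 220])]
half_bent [(0.92, [418, 313])]
tray_good [(0.67, [263, 204])]
tray_scrap [(0.76, [210, 145]), (0.74, [390, 288]), (0.66, [396, 275])]
top [[379.96654444245814, 0.0, 310.70672220451], [0.0, 379.96654444245814, 200.635521426231], [0.0, 0.0, 1.0]] [[0.012, -0.998, 0.062, 388.782], [-1.0, -0.013, -0.01, -16.955], [0.011, -0.062, -0.998, 888.222], [0.0, 0.0, 0.0, 1.0]]
die [(0.55, [214, 177]), (0.55, [447, 172])]
holdbar_grip [(0.6, [207, 173])]
bracket [(0.91, [236, 251]), (0.79, [238, 178]), (0.35, [183, 171])]
half_bent [(0.91, [182, 170]), (0.57, [239, 178]), (0.56, [354, 163])]
tray_good [(0.59, [356, 163])]
tray_scrap [(0.79, [447, 175])]
0.7 [188.72639578 595.81286901 214.66520965] [ 3.14151992e+00 -8.36080904e-06  2.83477697e+00]
```

View pics/top0.png

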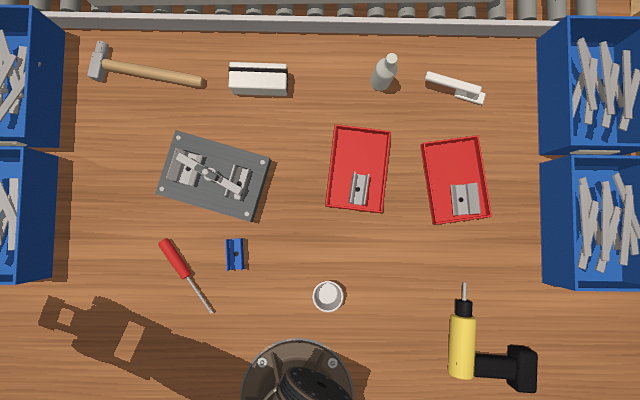

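View pics/scene0.png

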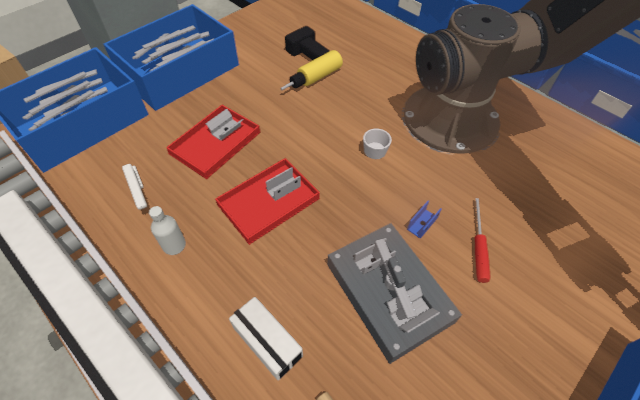

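The top view shows the die around (215,176). The half-bent piece is in its left cavity (183,170) and the formed bracket in its right one (239,178), with the bar over both. The tray at (358,168) holds a U bracket, so it is tray_good, and its free half is the upper one. The tray at (456,180) holds a splayed piece, so it is scrap.

```bash
python3 - <<'E'
import cv2,numpy as np
a=cv2.imread("pics/top0.png");b=cv2.imread("pics/scene0.png")
c1=cv2.resize(a[125:225,150:280],None,fx=6,fy=6,interpolation=cv2.INTER_CUBIC)
for i in range(0,130,10): cv2.putText(c1,str(150+i),(i*6,10),0,.35,(0,255,255)); c1[::8,i*6]=(0,255,255)
for i in range(0,100,10): cv2.putText(c1,str(125+i),(0,i*6+4),0,.35,(0,255,255)); c1[i*6,::8]=(0,255,255)
cv2.imwrite("pics/dtop.png",c1)
c2=cv2.resize(b[220:360,320:470],None,fx=4,fy=4,interpolation=cv2.INTER_CUBIC)
for i in range(0,150,10): cv2.putText(c2,str(320+i),(i*4,10),0,.35,(0,255,255)); c2[::8,i*4]=(0,255,255)
for i in range(0,140,10): cv2.putText(c2,str(220+i),(0,i*4+4),0,.35,(0,255,255)); c2[i*4,::8]=(0,255,255)
cv2.imwrite("pics/dscene.png",c2)
for n,im,x0,x1,y0,y1 in(("top",a,315,400,115,225),("scene",b,205,330,150,250)):
    h=cv2.cvtColor(im,cv2.COLOR_BGR2HSV); m=((h[...,1]>150)&((h[...,0]<5)|(h[...,0]>172))).astype(np.uint8)
    z=np.zeros_like(m); z[y0:y1,x0:x1]=m[y0:y1,x0:x1]
    cs,_=cv2.findContours(z,0,2); c=max(cs,key=cv2.contourArea)
    print(n,cv2.approxPolyDP(cv2.convexHull(c),3,True)[:,0].tolist())
E
```

```text
top [[335, 124], [390, 131], [381, 212], [325, 205]]
scene [[318, 191], [316, 200], [249, 244], [215, 199], [285, 158]]
```

View pics/dtop.png

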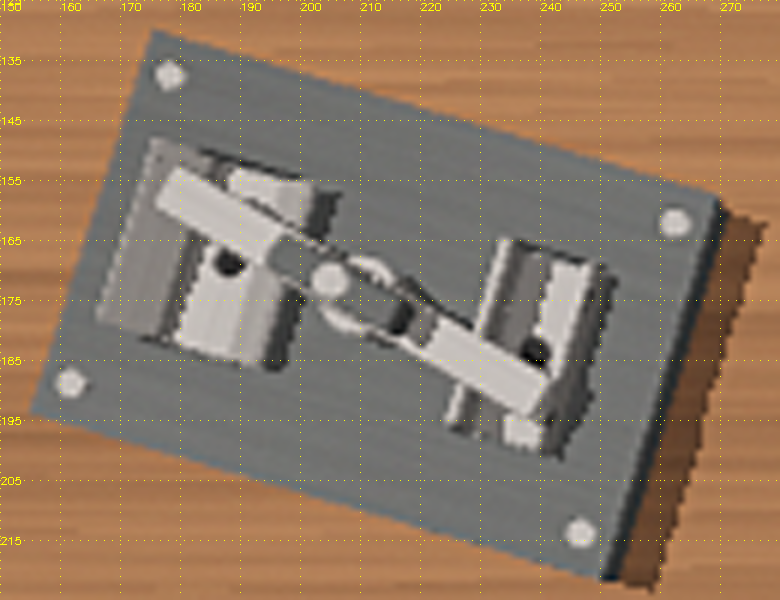

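View pics/dscene.png

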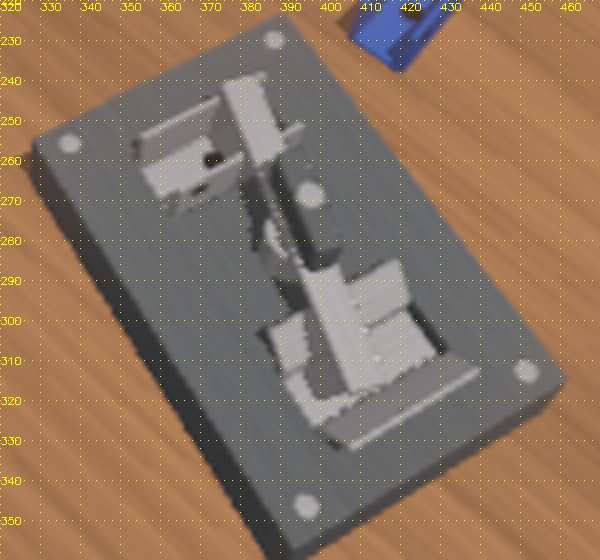

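The crops show the die's four top corners, the bar turned about 12° off the die's y axis, and the bracket in the cavity on the world -y side. In dtop the corners are at about (175,130), (270,158), (250,221) and (155,194).

```bash
cat >h.py <<'E'
from cell import env
import numpy as np
from scipy.optimize import least_squares
def proj(c,P):
    k=env.calibration(c);T=np.linalg.inv(k["pose"]);q=(T[:3,:3]@np.asarray(P,float).T).T+T[:3,3];q=q@np.array(k["K"]).T
    return q[:,:2]/q[:,2:]
def ray(c,px,z):
    k=env.calibration(c);T=np.array(k["pose"]);d=T[:3,:3]@np.linalg.solve(np.array(k["K"]),[*px,1]);o=T[:3,3]
    return o+d*(z-o[2])/d[2]
def pl(p,L):
    L=np.array(L,float);c,s=np.cos(p[2]),np.sin(p[2])
    return np.c_[p[0]+c*L[:,0]-s*L[:,1],p[1]+s*L[:,0]+c*L[:,1],L[:,2]]
def fit(obs,p0):
    f=lambda p:np.concatenate([(proj(c,pl(p,L))-np.array(px)).ravel() for c,L,px in obs])
    r=least_squares(f,p0);print(np.round(r.x,3),"rms",np.sqrt(np.mean(r.fun**2)));return r.x
E
python3 - <<'E'
from h import *
o=.4
D=[[75,110,45],[75,-110,45],[-75,-110,45],[-75,110,45]]
dt=np.array([[175.2,130],[270,158.3],[250.5,221.5],[155,193.7]])-o
# scene: +y end is lower in pic
ds=np.array([[392.5,357],[328.2,255],[391.2,223],[461.2,315]])-o
p0=[450,200,-.3]
for obs in([("top",D,dt)],[("scene",D,ds)],[("top",D,dt),("scene",D,ds)]): p=fit(obs,p0)
B=[[9,78,79],[-9,78,79],[-9,-78,79],[9,-78,79]]
bt=np.array([[180,152.5],[175.8,159.2],[238.3,194.2],[242,187.5]])-o
print("bar");fit([("top",B,bt)],[p[0],p[1],-.5])
print("bracket exp",pl(p,[[0,-60,31]]))
# bracket rim corners top, z=67
W=[[35,17,67],[35,-17,67],[-35,-17,67]]
wt=np.array([[150+503/6,125+237/6],[150+608/6,125+268/6],[150+562/6,125+458/6]])-o
fit([("top",W,wt)],[400,150,-.3])
T=[[95,65,25],[95,-65,25],[-95,-65,25],[-95,65,25]]
print("tray")
fit([("top",T,[[335,124],[390,131],[381,212],[325,205]])],[450,-100,-.1])
q=fit([("scene",[T[1],T[2],T[3]],[[215,199],[285,158],[318,191]])],[450,-100,-.1])
for l in(("scene",(369,260)),("top",(238,178))):print(ray(l[0],l[1],50))
E
```

```text
[ 4.94978e+02  1.94080e+02 -2.74000e-01] rms 0.3890415434655333
[ 4.92816e+02  1.95457e+02 -2.79000e-01] rms 0.4168246068556338
[ 4.93786e+02  1.94922e+02 -2.76000e-01] rms 0.6027381799756513
bar
[495.689 193.657  -0.499] rms 0.4779600200424563
bracket exp [[477.42998186 137.19465167  31.        ]]
[ 4.76719e+02  1.30812e+02 -1.98000e-01] rms 0.9441458579396919
tray
[ 5.19566e+02 -1.32910e+02 -1.12000e-01] rms 0.35905175968144865
[ 5.17642e+02 -1.31176e+02 -9.30000e-02] rms 0.8601099469385152
[489.0141667  136.25161866  50.        ]
[489.08574631 135.9047013   50.        ]
```

>>> carry_out --pt "0.4 -0.53 0 0.87" --pt "0.4 -0.53 0 0.87" --pt "0.4 -0.53 0 0.87" --pt "0.4 -0.53 0 0.87" --pt "0.4 -0.53 0 0.87" --fingers -0.3

```text
t: 1.2
eef_pos: [289.4, 462.3, 214.8]
tcp_rot: [3.141, 0.0, -2.989]
ft_force: [0.8, 0.6, 0.1]
opening: 0.668
grip_force: 0.0
```

>>> carry_out --pt "0.4 -0.53 0 0.87" --pt "0.4 -0.53 0 0.87" --pt "0.4 -0.53 0 0.87" --pt "0.4 -0.53 0 0.87" --pt "0.4 -0.53 0 0.87"

```text
t: 1.7
eef_pos: [389.5, 329.7, 214.9]
tcp_rot: [3.142, 0.0, -2.534]
ft_force: [0.2, 0.1, -0.0]
opening: 0.649
grip_force: 0.0
```

>>> carry_out --pt "0.4 -0.53 0 0.87" --pt "0.4 -0.53 0 0.87" --pt "0.4 -0.53 0 0.87" --pt "0.4 -0.53 0 0.87" --pt "0.4 -0.53 0 0.87"

```text
t: 2.2
eef_pos: [489.5, 197.1, 214.8]
tcp_rot: [-3.141, 0.0, -2.078]
ft_force: [0.7, 0.4, 0.3]
opening: 0.65
grip_force: 0.0
```

>>> carry_out --pt "0.09 -0.05 -0.5 0.08" --pt "0 0 -0.5 0" --pt "0 0 -0.5 0" --pt "0 0 -0.4 0" --pt "0 0 -0.2 0"

```text
t: 2.7
eef_pos: [492.8, 195.6, 108.2]
tcp_rot: [3.14, -0.001, -2.074]
ft_force: [0.3, 0.0, 0.4]
opening: 0.652
grip_force: 0.0
```

```bash
python3 - <<'E'
from cell import env
import cv2
s=env.state();print(s["eef_pos"],s["tcp_rot"])
b=env.read_camera("scene")[:,:,::-1]
cv2.imwrite("pics/s1.png",cv2.resize(b[190:360,310:480],None,fx=3.5,fy=3.5,interpolation=cv2.INTER_CUBIC)[:590])
E
```

```text
[492.7666399  195.64922323 108.24059381] [ 3.14015194e+00 -1.26705220e-03 -2.07353164e+00]
```

View pics/s1.png

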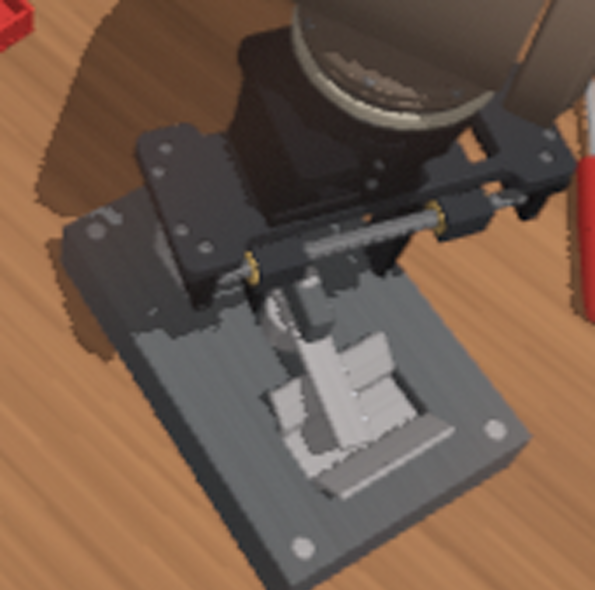

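The fingers straddle the fin squarely, at about (315,305) in the crop. I'll lower and close.

>>> carry_out --pt "0.02 -0.02 -0.24 0" --pt "0 0 -0.24 0" --pt "0 0 0 0" --pt "0 0 0 0" --pt "0 0 0 0"

```text
t: 3.25
eef_pos: [494.5, 194.9, 86.1]
tcp_rot: [-3.141, 0.001, -2.073]
ft_force: [-0.6, -0.6, -0.3]
opening: 0.645
grip_force: 0.0
```

>>> carry_out --pt "0 0 0 0" --pt "0 0 0 0" --pt "0 0 0 0" --pt "0 0 0 0" --pt "0 0 0 0" --fingers 1

```text
t: 3.75
eef_pos: [494.2, 194.8, 85.7]
tcp_rot: [3.142, 0.0, -2.073]
ft_force: [-0.0, -0.3, 1.4]
opening: 0.288
grip_force: 0.0
```

>>> carry_out --pt "0 0 0 0" --pt "0 0 0 0" --pt "0 0 0 0" --pt "0 0 0 0" --pt "0 0 0 0"

```text
t: 4.25
eef_pos: [494.3, 194.8, 85.7]
tcp_rot: [-3.142, 0.0, -2.073]
ft_force: [0.7, -1.2, -0.6]
opening: 0.142
grip_force: 30.0
```

>>> carry_out --pt "0 0 0 -0.5" --pt "0 0 0 -1" --pt "0 0 0 -1" --pt "0 0 0 -1" --pt "0 0 0 -1"

```text
t: 4.75
eef_pos: [494.6, 194.6, 85.7]
tcp_rot: [-3.141, 0.0, -2.548]
ft_force: [2.2, -3.2, -1.1]
opening: 0.146
grip_force: 30.0
```

>>> carry_out --pt "0 0 0 -1" --pt "0 0 0 -1" --pt "0 0 0 -1" --pt "0 0 0 -1" --pt "0 0 0 -1"

```text
t: 5.25
eef_pos: [494.7, 194.3, 85.7]
tcp_rot: [-3.141, 0.001, -3.072]
ft_force: [2.9, -6.4, -0.4]
opening: 0.149
grip_force: 30.0
```

>>> carry_out --pt "0 0 0 -1" --pt "0 0 0 -1" --pt "0 0 0 -1" --pt "0 0 0 -0.3" --pt "0 0 0 0"

```text
t: 5.75
eef_pos: [494.6, 194.1, 85.6]
tcp_rot: [-3.141, 0.001, 2.869]
ft_force: [2.8, -8.6, -0.5]
opening: 0.143
grip_force: 30.0
```

```bash
python3 -c "
from cell import env
s=env.state();print(s['tcp_rot'],s['moment'],s['ft_force'],s['joints'])"
```

```text
[-3.14080167e+00  7.47488627e-04  2.86867026e+00] [-1.37286508 -0.48265535 -0.02720647] [ 2.79317767 -8.61413785 -0.47125794] [ 2.50112389e-01  5.33947696e-01  1.91716612e+00 -1.66261922e-03
  6.90227066e-01 -1.04647934e+00]
```

>>> carry_out --pt "0 0 0 -0.2" --pt "0 0 0 0" --pt "0 0 0 0" --pt "0 0 0 0" --pt "0 0 0 0"

```text
t: 6.25
eef_pos: [494.6, 194.1, 85.7]
tcp_rot: [-3.141, 0.001, 2.85]
ft_force: [3.6, -7.9, -0.3]
opening: 0.146
grip_force: 30.2
```

```bash
python3 -c "
from cell import env
s=env.state();print(s['tcp_rot'],s['moment'],s['ft_force'])"
```

```text
[-3.14064115e+00  1.00517536e-03  2.85010694e+00] [-1.30037428 -0.48248165  0.60398804] [ 3.58692865 -7.87963208 -0.29802311]
```

>>> carry_out --pt "0 0 0 0" --pt "0 0 0 0" --pt "0 0 0 0" --pt "0 0 0 0" --pt "0 0 0 0" --fingers -0.05

```text
t: 6.75
eef_pos: [494.2, 194.9, 85.7]
tcp_rot: [3.142, -0.0, 2.849]
ft_force: [0.2, 0.5, 0.1]
opening: 0.496
grip_force: 0.0
```

>>> carry_out --pt "0 0 0.5 0" --pt "0 0 0.8 0" --pt "0 0 0.4 0" --pt "-0.1 -0.4 0 0" --pt "-0.25 -0.76 0 0"

```text
t: 7.25
eef_pos: [477.3, 137.5, 171.3]
tcp_rot: [3.14, 0.002, 2.851]
ft_force: [1.0, -0.8, 0.8]
opening: 0.528
grip_force: 0.0
```

```bash
python3 - <<'E'
from cell import env
import cv2
b=env.read_camera("scene")[:,:,::-1]; cv2.imwrite("pics/full2.png",b)
cv2.imwrite("pics/s2.png",cv2.resize(b[190:360,310:480],None,fx=3.5,fy=3.5,interpolation=cv2.INTER_CUBIC)[:590])
E
```

```text
(no output)
```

View pics/s2.png

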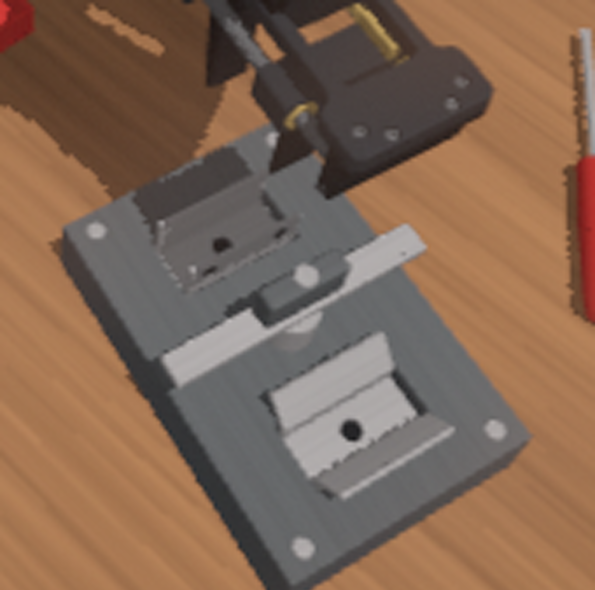

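The bar now lies lengthwise along the die's x and both pieces are in place. I'll descend on the bracket.

>>> carry_out --pt "0.01 -0.01 -0.6 0.1" --pt "0 0 -0.6 0" --pt "0 0 -0.6 0" --pt "0 0 -0.4 0" --pt "0 0 0 0"

```text
t: 7.8
eef_pos: [476.1, 136.2, 58.6]
tcp_rot: [-3.14, -0.004, 2.859]
ft_force: [1.0, -0.9, 1.0]
opening: 0.528
grip_force: 0.0
```

>>> carry_out --pt "0 0 -0.1 0" --pt "0 0 -0.1 0" --pt "0 0 0 0" --pt "0 0 0 0" --pt "0 0 0 0"

```text
t: 8.3
eef_pos: [477.4, 136.4, 51.1]
tcp_rot: [3.141, 0.001, 2.859]
ft_force: [-0.2, 0.3, -0.5]
opening: 0.523
grip_force: 0.0
```

Lowering 2 mm more and closing.

>>> carry_out --pt "0 0 -0.05 0" --pt "0 0 0 0" --pt "0 0 0 0" --pt "0 0 0 0" --pt "0 0 0 0" --fingers 1

```text
t: 8.8
eef_pos: [477.2, 136.3, 48.1]
tcp_rot: [3.142, -0.0, 2.859]
ft_force: [0.4, 1.1, -1.6]
opening: 0.359
grip_force: 30.0
```

>>> carry_out --pt "0 0 0 0" --pt "0 0 0 0" --pt "0 0 0 0" --pt "0 0 0.1 0" --pt "0 0 0.1 0"

```text
t: 9.3
eef_pos: [477.2, 136.3, 58.5]
tcp_rot: [-3.142, -0.0, 2.859]
ft_force: [0.1, -0.6, -2.0]
opening: 0.359
grip_force: 30.0
```

>>> carry_out --pt "0 0 0.3 0" --pt "0 0 0.5 0" --pt "0 0 0.6 0" --pt "0.1 -0.3 0.2 0.2" --pt "0.2 -0.6 0 0.2"

```text
t: 9.8
eef_pos: [492.7, 92.0, 140.5]
tcp_rot: [3.14, 0.003, 2.904]
ft_force: [0.1, 0.8, -1.5]
opening: 0.358
grip_force: 30.0
```

>>> carry_out --pt "0.3 -0.9 0 0.3" --pt "0.3 -0.9 0 0.3" --pt "0.3 -0.9 0 0.3" --pt "0.3 -0.9 0 0.3" --pt "0.2 -0.6 0 0.1"

```text
t: 10.3
eef_pos: [562.8, -121.6, 138.7]
tcp_rot: [-3.141, 0.001, 3.037]
ft_force: [0.4, 1.2, -1.1]
opening: 0.354
grip_force: 30.0
```

>>> carry_out --pt "0.1 -0.3 0 0" --pt "0 0 0 0" --pt "0 0 0 0" --pt "0 0 0 0" --pt "0 0 0 0"

```text
t: 10.8
eef_pos: [567.1, -132.4, 138.4]
tcp_rot: [3.141, -0.0, 3.038]
ft_force: [-0.4, 0.2, -1.6]
opening: 0.357
grip_force: 30.0
```

```bash
python3 - <<'E'
from cell import env
import cv2
s=env.state();print(s["eef_pos"],s["tcp_rot"],s["opening"])
b=env.read_camera("scene")[:,:,::-1]
cv2.imwrite("pics/s3.png",cv2.resize(b[70:260,150:380],None,fx=3,fy=3,interpolation=cv2.INTER_CUBIC))
E
```

```text
[ 567.06534859 -132.41042893  138.37730362] [ 3.14139459e+00 -5.20945965e-05  3.03823642e+00] 0.3568316972500473
```

View pics/s3.png

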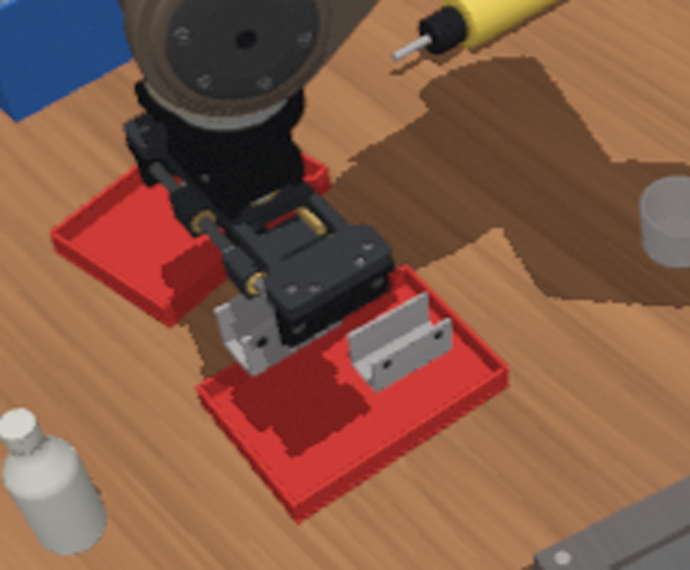

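The bracket is held level above the free half of the good tray, with its sample at about (400,340) in the crop. I'll lower it.

>>> carry_out --pt "0 -0.09 -0.5 0" --pt "0 0 -0.6 0" --pt "0 0 -0.6 0" --pt "0 0 -0.4 0" --pt "0 0 -0.1 0"

```text
t: 11.35
eef_pos: [566.3, -137.3, 26.3]
tcp_rot: [3.141, -0.003, 3.037]
ft_force: [0.2, 0.1, -0.6]
opening: 0.358
grip_force: 30.0
```

>>> carry_out --pt "0 0 0 0" --pt "0 0 0 0" --pt "0 0 0 0" --pt "0 0 0 0" --pt "0 0 0 0"

```text
t: 11.85
eef_pos: [567.5, -138.2, 28.8]
tcp_rot: [-3.141, 0.001, 3.037]
ft_force: [0.1, 0.4, -1.3]
opening: 0.356
grip_force: 30.0
```

>>> carry_out --pt "0 0 -0.06 0" --pt "0 0 -0.06 0" --pt "0 0 0 0" --pt "0 0 0 0" --pt "0 0 0 0"

```text
t: 12.35
eef_pos: [567.2, -138.2, 22.1]
tcp_rot: [3.141, -0.0, 3.037]
ft_force: [-0.2, -0.1, -1.2]
opening: 0.356
grip_force: 30.0
```

>>> carry_out --pt "0 0 -0.02 0" --pt "0 0 -0.01 0" --pt "0 0 0 0" --pt "0 0 0 0" --pt "0 0 0 0"

```text
t: 12.85
eef_pos: [567.3, -138.2, 21.1]
tcp_rot: [-3.142, 0.0, 3.037]
ft_force: [-1.3, 1.0, 4.9]
opening: 0.352
grip_force: 30.0
```

Contact (about +6 N upward). Releasing: opening partly, then lifting straight up.

>>> carry_out --pt "0 0 0 0" --pt "0 0 0 0" --pt "0 0 0 0" --pt "0 0 0 0" --pt "0 0 0 0" --fingers -0.05

```text
t: 13.35
eef_pos: [567.2, -138.2, 20.6]
tcp_rot: [3.141, -0.0, 3.037]
ft_force: [0.1, -0.6, -0.1]
opening: 0.526
grip_force: 0.0
```

>>> carry_out --pt "0 0 0.2 0" --pt "0 0 0.5 0" --pt "0 0 0.8 0" --pt "0 0 0.8 0" --pt "-0.5 0.8 0.5 0"

```text
t: 13.85
eef_pos: [546.2, -103.1, 162.5]
tcp_rot: [-3.14, 0.006, 3.034]
ft_force: [-0.3, 1.1, -0.4]
opening: 0.521
grip_force: 0.0
```

>>> carry_out --pt "-0.8 0.8 0 0" --pt "-0.8 0.8 0 0" --pt "-0.4 0.8 0 0" --pt "0 0.5 0 0" --pt "0 0 0 0"

```text
t: 14.35
eef_pos: [452.5, 37.2, 160.1]
tcp_rot: [3.141, 0.001, 3.04]
ft_force: [1.1, 0.3, -0.1]
opening: 0.527
grip_force: 0.0
```

```bash
python3 - <<'E'
from cell import env
import cv2
b=env.read_camera("scene")[:,:,::-1]
cv2.imwrite("pics/s4.png",cv2.resize(b[90:365,150:480],None,fx=2,fy=2,interpolation=cv2.INTER_CUBIC))
E
```

```text
(no output)
```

View pics/s4.png

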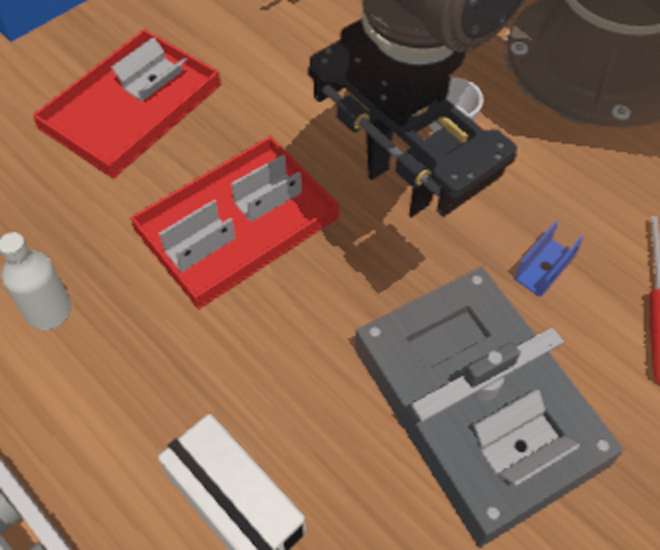

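The bracket sits flat in the good tray (200,235) beside the sample. The bar is along x, the half-bent piece is still in its cavity, and the arm is clear.

```bash
python3 -c "
from cell import env
print(env.job_done())"
```

```text
the job is handed in; nothing more can be done
None
```

The job is handed in at about 14.4 s: the hold-down bar was turned to its end stop along the die's x, and the formed bracket was set flat in the free half of the good tray, with the half-bent piece and the sample bracket left where they were.

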